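Weigh the square-bodied sample on the spring scale

TASK

Of the three metal samples on the tray, hang the one with the square body (the other two are round) by its eye on the hook of the spring scale. Lower it until the scale carries its full weight, without pulling the hook down to its stop, and let it come to rest with the gripper still around the grip; only then take the gripper away and leave the sample hanging still.

Things in the scene. Friction and masses are not known exactly. Their poses are not given: they have to be found in the camera images.
- block_mid (a point): Centre, half-way up, of the upright square aluminium sample, 132 mm tall, 0.35 kg. Body 62 x 62 x 36 mm high. Above it a flat frame, the eye: 56 wide in x, 12 thick in y; opening 44 wide, 46 high, going through along y. Underside of its top bar (8 thick) is 16 mm above this point. On the bar stands a black grip 22 x 22 mm, from 24 to 66 mm above this point. Two smaller, round samples have like eyes and grips.
- hook_seat (a point): Point on the hook's flat top where the eye's bar should rest; 200 mm above the table unloaded, moves with the hook. The hook is a level strip, 12 wide (x), 5 thick, running from the scale's post towards -y of this point; its free end, 28 mm from here, has a lip turned up 14 mm above the strip. z is up. The post (about 40 mm square, 296 mm tall) has its axis 115 mm from here towards +y.
- hook (a joint): How far the sprung hook has gone down, in m: 0 unloaded, 0.06 at its stop. Spring 140 N/m, 0.1 N to start it, damped: the sample's weight takes it 20 to 30 mm down, settling in about a second.
- block: The same square sample as a whole; origin at the centre of its underside, 66 mm below point block_mid, same axes.

How it is judged:
By the outcome, as a careful person would: the job done as asked, in the order asked, and still so for the second after the job is handed in, with the robot touching nothing.
It also fails if it takes over 42 s, if anything falls off the work surface, if the arm or the gripper's body presses on something with over 40 N, if the wrist force passes 120 N, or if a joint passes its speed limit or range.

ROBOT

A 6-joint arm with a two-finger parallel gripper is mounted at the origin on the work surface. World frame = base frame: x ahead of the robot, y to its left, z up, the work surface at z = 0. Lengths are in m, angles in rad, forces in N, time in s.
With the tool pointing down it reaches from about 0.275 to 0.85 m from the base axis. Payload 19 kg.
Tool frame: the origin (TCP) lies midway between the tips of the shut fingers; the grasp point (between the pads) lies 19 mm behind it; z points along the fingers, y is the direction in which the jaws open and shut (so a half turn about z gives the same grasp; the last joint's range is limited). The gripper opens to 85 mm and grips with 20 to 120 N. Pads are 22 mm wide; open, the fingers measure 114 mm over their backs; the gripper's body (76 mm by 85 mm) begins 54 mm behind the grasp point. The pads swing forward as they close: fully open they stand 13 mm farther back than shut.
Start: joints at [-1.25, 0.15, 1.437, -0, 1.554, -0.134], TCP at [0.253, -0.517, 0.231] pointing down, gripper open.
Joint ranges: [-2.8, 2.8], [-0.68, 2.1], [0.12, 2.68], [-1.39, 4.53], [0.16, 2.79], [-2.81, 2.81]. Speed limits (rad/s): [1.89, 1.89, 2.22, 3.01, 3.01, 3.01].

INTERFACE

Orientations are given as a 3x3 rotation matrix whose columns are the frame's x, y, z axes.
In Python, from cell import * gives the robot as it stands.
- The arm moves only by the tool step_arm, never from a script. Its argument "deltas" is a list that holds one entry, the list of rows, each a list of 5 numbers: the shift along the tool's x, y, z in m, then the turn about the tool's z in rad, then the opening in per cent of the stroke, from 0 (shut) to 100 (fully open). In form: [[[dx, dy, dz, twist, gripper], ...]]. A call has 1 to 20 rows; each row shifts and turns the commanded pose from where the row before left it, along the tool's axes as they then stand; what a row does not reach is not made up. A row lasts 1/8 s, in which the tool goes at most 62.5 mm and 10.7 degrees, less where a joint would pass 70% of its speed; a pose out of reach is approached as far as the arm can. A call is refused whole if a number of a shift passes 0.0625 or a number of a turn 0.188, either way. A call with a gripper value outside its range is refused whole. The fingers move at their own pace and stop on an object; "force" is the grip in N (left out, the last holds). Time passes only in rows, so rows that do not move let the fingers close. It gives the time, the measured TCP pose, the force and the opening at its end, in the units of the state.
- observe(): the state, without advancing time (a new reading comes with each control period).
- snapshot(name): name is "scene" or "top" or "wrist"; returns a dict with "frame" (384x512x3 uint8, blue, green, red), "z_map" (384x512 float32, m along the optical axis (not along the pixel's ray), 0 where there is no reading), "camera_matrix" (3x3 intrinsics, pixels), "dist_coeffs" ([k1, k2, p1, p2, k3] as OpenCV has them; the pictures are not rectified), "R" (3x3) and "t" (3): a world point X has camera coordinates R X + t; the wrist camera has in their place "hand_eye" (4x4, takes a point from camera to tool coordinates, whose origin is the TCP and whose axes are the flange's). Camera axes: x right, y down, z forward; pixel columns grow to the right and rows downward; lengths in m; the calibration is good to about 2 mm. A picture is of the moment at which its call begins: read the wrist's pose just before it.
- finish_job(): hands the job in, once; it reports no verdict.
Trained networks look in a picture, given as the dict that the camera call returned (one of the last four; its "shot" number tells which), for a name from the list of things; names that differ only in an ending like _2 or _b are one class to them, and where a whole thing is asked for, a point or a joint stands for the part that bears it (a point fixed in the world has none). Each returns a list of dicts, best first, with "conf" (0 to 1); they miss things now and then, are a little off and sometimes report something else, mostly with a low value. They report only what shows in the picture. A call takes as long as a camera call.
- find_in(target, picture): "box" ([left, top, width, height] in pixels, round what is visible of it).
- tip_of(target, picture): "at" ([column, row] in pixels: a listed point, or the origin of a listed thing).
The state is a dict: "time": time; "q": joint angles; "dq": joint speeds; "joint_torque": joint torques, N m; "position": TCP position; "ee_rot": TCP orientation; "ft_force": force on the tool from outside, world axes, zero at the start; "ft_torque": the same for the moment, N m; "width": finger opening in m.
Only numpy, scipy, OpenCV 4.12 (cv2) and the standard library are available. Lean on these libraries where they do the work, as an engineer would, in place of code of your own. Each camera call takes 0.05 s, during which the arm holds its last target.

## Working session

There is one attempt and no reset: what is moved stays moved. The work goes in short steps, Python scripts to look and compute and a tool call to move; the robot and the scene stay as the last step left them, time stands still between calls to the robot, and variables do not carry over. Pictures are saved under pics/ and viewed, and the job is handed in when it is done.

Besides the shell and the picture viewer there is one more tool, called after "Call:" as name([rows], argument=value, ...), one row to a line, values as JSON. step_arm: Moves the arm, as the interface text tells. Its arguments: {"type":"object","properties":{"deltas":{"type":"array","items":{"type":"array","items":{"type":"array","items":{"type":"number"}}}},"force":{"type":"number"}},"required":["deltas"]}

```bash
mkdir -p pics; ls
cat > h.py <<'E'
from cell import *
import numpy as np, cv2
def save(p,n,boxes=()):
    im=p["frame"].copy()
    for b in boxes:
        l,t,w,h=map(int,b); cv2.rectangle(im,(l,t),(l+w,t+h),(0,0,255),1)
    cv2.imwrite("pics/"+n,im)
def ext(p,s):
    if "R" in p and p.get("R") is not None: return np.array(p["R"]),np.array(p["t"]).ravel()
    T=np.eye(4);T[:3,:3]=s["ee_rot"];T[:3,3]=s["position"]
    W=np.linalg.inv(T@np.array(p["hand_eye"]));return W[:3,:3],W[:3,3]
def und(p,uv):
    return cv2.undistortPoints(np.array(uv,float).reshape(-1,1,2),np.array(p["camera_matrix"]),np.array(p["dist_coeffs"])).reshape(-1,2)
def ray(p,s,uv):
    R,t=ext(p,s);d=R.T@np.append(und(p,uv)[0],1);c=-R.T@t;return c,d
def tri(views):
    A=[];b=[]
    for c,d in views:
        d=d/np.linalg.norm(d);P=np.eye(3)-np.outer(d,d);A.append(P);b.append(P@c)
    X=np.linalg.lstsq(np.vstack(A),np.hstack(b),rcond=None)[0]
    return X,[np.linalg.norm(P@X-q) for P,q in zip(A,b)]
def cloud(p,s):
    R,t=ext(p,s);z=p["z_map"];H,W=z.shape
    uu,vv=np.meshgrid(np.arange(W),np.arange(H));n=und(p,np.stack([uu,vv],-1).reshape(-1,2).astype(float)).reshape(H,W,2)
    C=np.dstack([n*z[...,None],z]);X=(C-t)@R;X[z==0]=np.nan;return X
E
python3 - <<'E'
from h import *
s=observe();print(s["time"],s["position"],s["ee_rot"],s["width"])
V={}
for n in ["scene","top","wrist"]:
    s=observe();p=snapshot(n);bs=[]
    for t in ["block_mid","hook_seat","block"]:
        r=tip_of(t,p);print(n,t,[(x["at"],round(x["conf"],2)) for x in r])
        for x in r[:1]: V.setdefault(t,[]).append(ray(p,s,x["at"]))
    for t in ["block","hook"]:
        r=find_in(t,p);print(n,t,[(x["box"],round(x["conf"],2)) for x in r]);bs+=[x["box"] for x in r]
    save(p,n+"0.png")
for t in V:
    if len(V[t])>1: print(t,tri(V[t]))
E
```

```text
pics
0.0 [ 0.25248972 -0.51632448  0.23069631] [[ 8.98364260e-01  4.39251110e-01 -3.43558632e-04]
 [ 4.39251201e-01 -8.98363549e-01  1.14677082e-03]
 [ 1.95079801e-04 -1.18112646e-03 -9.99999283e-01]] 0.08493295811734668
scene block_mid [([225.4, 185.7], 0.57)]
scene hook_seat [([339.8, 215.6], 0.6)]
scene block [([231.5, 194.5], 0.89)]
scene block [([217.1, 165.0, 25.7, 40.6], 0.88)]
scene hook [([325.5, 211.5, 54.4, 33.8], 0.65)]
top block_mid [([315.8, 214.9], 0.82)]
top hook_seat [([171.6, 196.7], 0.68)]
top block [([314.9, 214.5], 0.94)]
top block [([303.4, 202.1, 26.6, 27.1], 0.73)]
top hook [([126.2, 185.7, 60.0, 15.6], 0.82)]
wrist block_mid []
wrist hook_seat []
wrist block []
wrist block []
wrist hook []
block_mid (array([ 0.51447354, -0.06379797,  0.05439241]), [np.float64(0.008473716007508299), np.float64(0.008473716007508026)])
hook_seat (array([0.54097994, 0.25924529, 0.19910155]), [np.float64(0.0004319254771029642), np.float64(0.00043192547710278013)])
block (array([ 0.51188267, -0.05950425,  0.01023661]), [np.float64(0.0010575406786926076), np.float64(0.0010575406786924296)])
```

View pics/scene0.png

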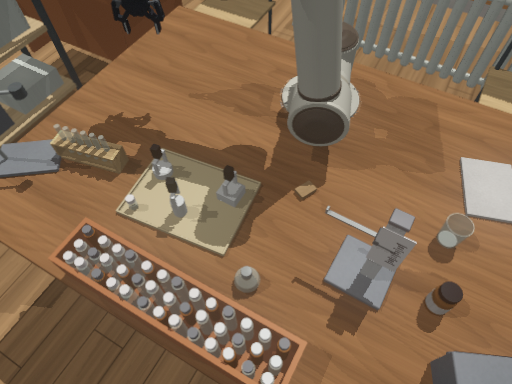

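View pics/top0.png

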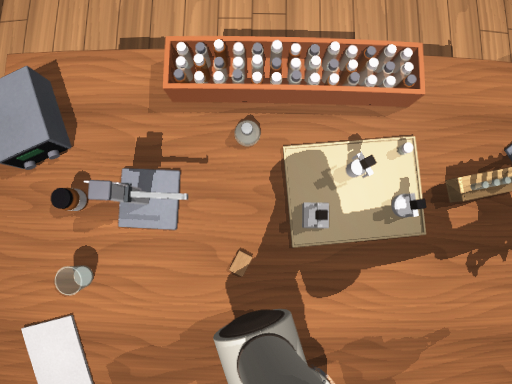

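Run:
```python
from h import *
s=observe()
for n in ["scene","top"]:
    p=snapshot(n);X=cloud(p,s)
    R,t=ext(p,s);print(n,"cam at",-R.T@t,"fwd",R[2])
    m=(np.abs(X[...,0]-.514)<.06)&(np.abs(X[...,1]+.06)<.06)&(X[...,2]>.01)
    for lo,hi in [(.01,.03),(.03,.045),(.05,.08),(.085,.12),(.12,.145)]:
        k=m&(X[...,2]>lo)&(X[...,2]<hi);Q=X[k]
        if len(Q): print(n,lo,hi,len(Q),Q.min(0).round(3),Q.max(0).round(3),Q.mean(0).round(3))
    m=(np.abs(X[...,0]-.541)<.06)&(np.abs(X[...,1]-.27)<.15)&(X[...,2]>.15)
    for lo,hi in [(.15,.19),(.19,.205),(.205,.225),(.225,.28),(.28,.31)]:
        k=m&(X[...,2]>lo)&(X[...,2]<hi);Q=X[k]
        if len(Q): print(n,"hook",lo,hi,len(Q),Q.min(0).round(3),Q.max(0).round(3),Q.mean(0).round(3))
    bx=(190,140,320,270) if n=="scene" else (110,160,350,250)
    l,tt,r,b=bx
    im=cv2.resize(p["frame"][tt:b,l:r],None,fx=3,fy=3,interpolation=cv2.INTER_CUBIC);im=im[:600,:800]
    cv2.imwrite(f"pics/{n}1.png",im)
```

```text
scene cam at [0.9977925  0.3066261  0.93699981] fwd [-0.47410733 -0.27816404 -0.83537238]
scene 0.01 0.03 157 [ 0.455 -0.119  0.01 ] [ 0.573 -0.     0.03 ] [ 0.52  -0.041  0.018]
scene 0.03 0.045 328 [ 0.484 -0.092  0.03 ] [ 0.546 -0.028  0.045] [ 0.52  -0.053  0.041]
scene 0.05 0.08 52 [ 0.485 -0.066  0.051] [ 0.544 -0.053  0.08 ] [ 0.517 -0.058  0.064]
scene 0.085 0.12 95 [ 0.486 -0.07   0.086] [ 0.542 -0.049  0.119] [ 0.523 -0.057  0.102]
scene 0.12 0.145 97 [ 0.503 -0.07   0.12 ] [ 0.526 -0.049  0.142] [ 0.517 -0.058  0.134]
scene hook 0.15 0.19 306 [0.564 0.348 0.15 ] [0.57  0.418 0.19 ] [0.567 0.383 0.17 ]
scene hook 0.19 0.205 429 [0.539 0.226 0.19 ] [0.573 0.417 0.205] [0.554 0.317 0.2  ]
scene hook 0.205 0.225 219 [0.533 0.225 0.205] [0.57  0.418 0.225] [0.563 0.366 0.214]
scene hook 0.225 0.28 516 [0.537 0.348 0.225] [0.57  0.418 0.28 ] [0.566 0.381 0.251]
scene hook 0.28 0.31 413 [0.531 0.352 0.28 ] [0.568 0.395 0.299] [0.552 0.373 0.295]
top cam at [0.49727472 0.08541173 0.99384599] fwd [ 0.06268521 -0.0013095  -0.99803249]
top 0.01 0.03 85 [ 0.455 -0.116  0.01 ] [ 0.573 -0.     0.025] [ 0.497 -0.026  0.014]
top 0.03 0.045 412 [ 0.481 -0.089  0.031] [ 0.543 -0.027  0.045] [ 0.511 -0.051  0.042]
top 0.05 0.08 8 [ 0.484 -0.054  0.062] [ 0.539 -0.052  0.078] [ 0.511 -0.053  0.066]
top 0.085 0.12 107 [ 0.485 -0.065  0.091] [ 0.54  -0.047  0.115] [ 0.512 -0.057  0.098]
top 0.12 0.145 112 [ 0.501 -0.068  0.124] [ 0.523 -0.047  0.142] [ 0.512 -0.058  0.137]
top hook 0.15 0.19 28 [0.532 0.348 0.151] [0.563 0.387 0.19 ] [0.548 0.357 0.167]
top hook 0.19 0.205 334 [0.531 0.227 0.191] [0.567 0.372 0.205] [0.545 0.296 0.2  ]
top hook 0.205 0.225 153 [0.53  0.227 0.205] [0.567 0.363 0.225] [0.546 0.339 0.212]
top hook 0.225 0.28 183 [0.532 0.348 0.227] [0.565 0.418 0.28 ] [0.549 0.36  0.254]
top hook 0.28 0.31 450 [0.529 0.353 0.286] [0.564 0.396 0.299] [0.546 0.373 0.295]
```

View pics/scene1.png

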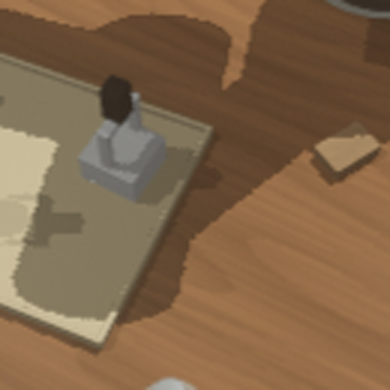

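View pics/top1.png

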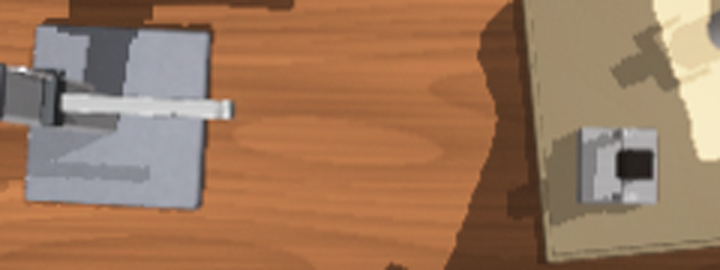

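Run:
```python
from h import *
s=observe();print(s["time"])
for n in ["scene","top"]:
    p=snapshot(n);X=cloud(p,s)
    m=(np.abs(X[...,0]-.514)<.05)&(np.abs(X[...,1]+.058)<.05)
    for a,b in [(.035,.05),(.137,.148),(.09,.105)]:
        Q=X[m&(X[...,2]>a)&(X[...,2]<b)]
        r=cv2.minAreaRect((Q[:,:2]*1000).astype(np.float32));print(n,"block",len(Q),np.median(Q[:,2]).round(4),r)
    m=(np.abs(X[...,0]-.541)<.03)&(X[...,1]>.2)&(X[...,1]<.33)&(X[...,2]>.195)&(X[...,2]<.206)
    Q=X[m];l=cv2.fitLine((Q[:,:2]*1000).astype(np.float32),cv2.DIST_HUBER,0,.01,.01).ravel();print("strip",len(Q),np.median(Q[:,2]),l,np.degrees(np.arctan2(l[1],l[0])),Q.min(0),Q.max(0))
    m=(np.abs(X[...,0]-.541)<.03)&(X[...,1]>.2)&(X[...,1]<.33)&(X[...,2]>.207)&(X[...,2]<.225)
    Q=X[m];print("lip",Q.mean(0),Q.max(0),Q.min(0))
    m=(np.abs(X[...,0]-.548)<.05)&(np.abs(X[...,1]-.374)<.05)&(X[...,2]>.288)&(X[...,2]<.305)
    Q=X[m];print("post",np.median(Q[:,2]),cv2.minAreaRect((Q[:,:2]*1000).astype(np.float32)))
```

```text
1.0
scene block 321 0.0424 ((515.0230712890625, -59.70277786254883), (62.55026626586914, 62.30445861816406), 89.87071228027344)
scene block 49 0.1386 ((514.6861572265625, -58.94804763793945), (22.76374626159668, 21.118337631225586), 7.318530559539795)
scene block 56 0.0966 ((514.1193237304688, -56.687843322753906), (17.35847282409668, 56.4204216003418), 76.30062103271484)
strip 253 0.20007518013442777 [2.5530262e-02 9.9967402e-01 5.4762878e+02 2.8034485e+02] 88.53706 [0.53893156 0.22635452 0.195754  ] [0.55376956 0.32964694 0.20559779]
lip [0.54582647 0.22780927 0.21252062] [0.55186241 0.22986009 0.21674365] [0.53914897 0.22492873 0.20793302]
post 0.29615267425133135 ((548.779052734375, 373.34765625), (41.99186706542969, 37.25741958618164), 87.64585876464844)
top block 428 0.0418 ((511.9217224121094, -57.63194274902344), (60.86805725097656, 61.56016540527344), 0.7569705247879028)
top block 71 0.1384 ((512.79345703125, -58.20343780517578), (19.678829193115234, 19.96149253845215), 0.7635315656661987)
top block 97 0.0962 ((512.3469848632812, -55.972232818603516), (55.166866302490234, 17.113521575927734), 0.08082384616136551)
strip 249 0.1999599850861182 [2.4581535e-02 9.9969780e-01 5.4386285e+02 2.8027414e+02] 88.59144 [0.53804445 0.22722861 0.19505604] [0.54963942 0.32990425 0.20449699]
lip [0.54288989 0.22953106 0.2132862 ] [0.548051   0.23193069 0.21602234] [0.53796602 0.22720419 0.21019666]
post 0.2953757962566898 ((546.6935424804688, 374.26580810546875), (34.9907341003418, 43.21600341796875), 0.50860196352005)
```

```bash
cat >> h.py <<'E'
def plan(target,yaw,n,grip,s=None):
    """n rows from the present pose to TCP target, tool x at yaw (deg); prints rows"""
    s=s or observe();p0=np.array(s["position"]);R=np.array(s["ee_rot"])
    y0=np.arctan2(R[1,0],R[0,0]);dy=np.radians(yaw)-y0;dy=(dy+np.pi)%(2*np.pi)-np.pi
    step=(np.array(target)-p0)/n;rows=[];y=y0
    for i in range(n):
        x=np.array([np.cos(y),np.sin(y),0]);yy=np.array([np.sin(y),-np.cos(y),0])
        rows.append([round(float(step@x),4),round(float(step@yy),4),round(float(-step[2]),4),round(float(-dy/n),4),grip]);y+=dy/n
    print("max",np.abs(step).max(),rows);return rows
E
python3 - <<'E'
from h import *
p=snapshot("wrist");print(p["hand_eye"],p["camera_matrix"])
plan([.5,-.1,.30],90,13,100)
E
```

```text
[[-1.18622854e-03 -9.65856707e-01 -2.59074147e-01  6.44154852e-02]
 [ 9.99997026e-01 -5.93666118e-04 -2.36545645e-03  1.24801938e-03]
 [ 2.13088843e-03 -2.59076183e-01  9.65854539e-01 -1.42799321e-01]
 [ 0.00000000e+00  0.00000000e+00  0.00000000e+00  1.00000000e+00]] [[314.91387779   0.         253.03746125]
 [  0.         314.91387779 189.53219134]
 [  0.           0.           1.        ]]
max 0.03204112775313628 [[0.0312, -0.0204, -0.0053, -0.0858, 100], [0.0328, -0.0177, -0.0053, -0.0858, 100], [0.0342, -0.0148, -0.0053, -0.0858, 100], [0.0353, -0.0118, -0.0053, -0.0858, 100], [0.0362, -0.0087, -0.0053, -0.0858, 100], [0.0368, -0.0056, -0.0053, -0.0858, 100], [0.0372, -0.0024, -0.0053, -0.0858, 100], [0.0373, 0.0008, -0.0053, -0.0858, 100], [0.0371, 0.004, -0.0053, -0.0858, 100], [0.0366, 0.0071, -0.0053, -0.0858, 100], [0.0358, 0.0102, -0.0053, -0.0858, 100], [0.0348, 0.0133, -0.0053, -0.0858, 100], [0.0336, 0.0162, -0.0053, -0.0858, 100]]
```

Run:
```python
from h import *
plan([.49,-.09,.28],0,12,100)
```

```text
max 0.03554455506589763 [[0.0334, -0.0232, -0.0041, 0.0379, 100], [0.0325, -0.0245, -0.0041, 0.0379, 100], [0.0315, -0.0257, -0.0041, 0.0379, 100], [0.0305, -0.0269, -0.0041, 0.0379, 100], [0.0295, -0.028, -0.0041, 0.0379, 100], [0.0284, -0.0291, -0.0041, 0.0379, 100], [0.0273, -0.0302, -0.0041, 0.0379, 100], [0.0261, -0.0312, -0.0041, 0.0379, 100], [0.0249, -0.0321, -0.0041, 0.0379, 100], [0.0237, -0.0331, -0.0041, 0.0379, 100], [0.0224, -0.0339, -0.0041, 0.0379, 100], [0.0211, -0.0348, -0.0041, 0.0379, 100]]
```

Call:
step_arm([
  [[0.0334,-0.0232,-0.004,0.0379,100],[0.0325,-0.0245,-0.004,0.0379,100],[0.0315,-0.0257,-0.004,0.0379,100],[0.0305,-0.0269,-0.004,0.0379,100],[0.0295,-0.028,-0.004,0.0379,100],[0.0284,-0.0291,-0.004,0.0379,100],[0.0273,-0.0302,-0.004,0.0379,100],[0.0261,-0.0312,-0.004,0.0379,100],[0.0249,-0.0321,-0.004,0.0379,100],[0.0237,-0.0331,-0.004,0.0379,100],[0.0224,-0.0339,-0.004,0.0379,100],[0.0211,-0.0348,-0.004,0.0379,100],[0,0,0,0,100]],
])

```text
time: 2.78
position: [0.4907, -0.0881, 0.2795]
ee_rot: [[1.0, 0.003, 0.0], [0.003, -1.0, 0.0], [0.0, -0.0, -1.0]]
ft_force: [0.2, -0.7, -0.5]
width: 0.0855
```

```bash
cat > look.py <<'E'
from h import *
import sys,json
n=sys.argv[1];s=observe();p=snapshot("wrist");X=cloud(p,s)
for t in ["block_mid","block"]:
    r=tip_of(t,p);print(t,[(x["at"],round(x["conf"],2)) for x in r])
    for x in r[:1]:
        c,d=ray(p,s,x["at"]);json.dump([c.tolist(),d.tolist()],open(f"{t}_{n}.json","w"))
m=(np.abs(X[...,0]-.514)<.05)&(np.abs(X[...,1]+.058)<.05)
for a,b in [(.035,.05),(.13,.148),(.09,.102)]:
    Q=X[m&(X[...,2]>a)&(X[...,2]<b)]
    if len(Q): print(len(Q),np.median(Q[:,2]).round(4),cv2.minAreaRect((Q[:,:2]*1000).astype(np.float32)))
save(p,f"w_{n}.png")
E
python3 look.py a; python3 -c "
from h import *
plan([.5,-.03,.28],0,2,100)"
```

```text
block_mid [([225.9, 147.4], 0.74)]
block [([231.8, 140.1], 0.57)]
1666 0.0423 ((510.03936767578125, -60.39209747314453), (61.70222854614258, 61.74222183227539), 0.016511430963873863)
579 0.1381 ((510.932861328125, -60.702186584472656), (21.988574981689453, 21.256086349487305), 89.8573989868164)
325 0.0964 ((510.39599609375, -60.86255645751953), (55.37686538696289, 19.32010269165039), 0.3182554841041565)
max 0.030224079404138064 [[0.0052, -0.0302, -0.0004, 0.0002, 100], [0.0052, -0.0302, -0.0004, 0.0002, 100]]
```

View pics/w_a.png

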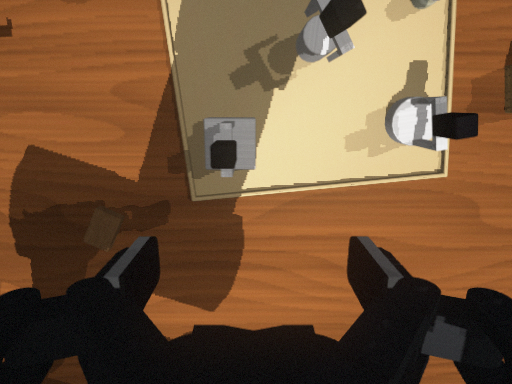

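Call:
step_arm([
  [[0.005,-0.029,0,0.003,100],[0.005,-0.029,0,0,100],[0,0,0,0,100]],
])

```text
time: 3.3
position: [0.4998, -0.0317, 0.2793]
ee_rot: [[1.0, -0.002, 0.0], [-0.002, -1.0, 0.0], [0.0, -0.0, -1.0]]
ft_force: [-0.7, -1.3, -0.2]
width: 0.0856
```

```bash
python3 look.py b
python3 - <<'E'
from h import *
import json
for t in ["block_mid","block"]:
    try: print(t,tri([tuple(map(np.array,json.load(open(f"{t}_{n}.json")))) for n in "ab"]))
    except Exception as e: print(e)
s=observe();print(s["time"],s["position"])
E
```

```text
block_mid [([277.3, 153.7], 0.55)]
block [([275.5, 147.6], 0.68)]
1639 0.0422 ((510.4181823730469, -60.91642761230469), (61.919918060302734, 61.88533020019531), 89.89439392089844)
579 0.138 ((510.63427734375, -60.7801399230957), (21.87745475769043, 21.492084503173828), 0.7159855365753174)
295 0.0963 ((510.5021667480469, -59.9736328125), (20.498212814331055, 55.273868560791016), 87.999755859375)
block_mid (array([ 0.51168287, -0.05922426,  0.07666528]), [np.float64(0.001031033091224822), np.float64(0.0010310330912242597)])
block (array([ 0.51184406, -0.06148759,  0.0163621 ]), [np.float64(0.00032043180961892505), np.float64(0.00032043180961900095)])
3.45 [ 0.49974845 -0.03306573  0.2792863 ]
```

View pics/w_b.png

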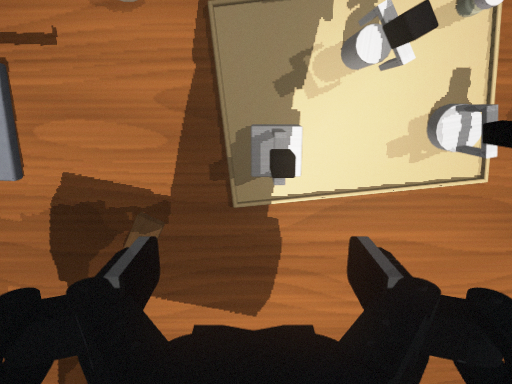

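Call:
step_arm([
  [[0.006,0.0135,0.02,-0.002,100],[0.0055,0.0135,0.03,0,100],[0,0,0.035,0,100],[0,0,0.035,0,100],[0,0,0.03,0,100],[0,0,0.019,0,100],[0,0,0.01,0,100],[0,0,0,0,100]],
], force=50)

```text
time: 4.45
position: [0.5112, -0.0596, 0.1002]
ee_rot: [[1.0, -0.002, -0.001], [-0.002, -1.0, 0.0], [-0.001, -0.0, -1.0]]
ft_force: [0.6, -0.1, 0.2]
width: 0.0851
```

Call:
step_arm([
  [[0,0,0,0,40],[0,0,0,0,20],[0,0,0,0,5],[0,0,0,0,0],[0,0,0,0,0],[0,0,0,0,0]],
], force=50)

```text
time: 5.2
position: [0.5116, -0.0591, 0.1006]
ee_rot: [[1.0, -0.001, 0.0], [-0.001, -1.0, -0.0], [0.0, 0.0, -1.0]]
ft_force: [-0.7, -1.7, 5.6]
width: 0.0212
```

Call:
step_arm([
  [[0,0,-0.01,0,0],[0,0,-0.03,0,0],[0,0,-0.04,0,0],[0,0,-0.04,0,0],[0,0,-0.02,0,0],[0,0,0,0,0],[0,0,0,0,0]],
])

```text
time: 6.08
position: [0.511, -0.059, 0.2392]
ee_rot: [[1.0, -0.001, -0.002], [-0.001, -1.0, 0.001], [-0.002, -0.001, -1.0]]
ft_force: [0.3, -1.0, -2.4]
width: 0.0213
```

Run:
```python
from h import *
s=observe();p=snapshot("wrist");save(p,"w_c.png");p=snapshot("scene");save(p,"s_c.png")
s=observe();print(s["time"],s["position"],s["ft_force"],s["width"])
plan([.54,.14,.24],0,6,0)
```

```text
6.175 [ 0.5110054  -0.05894437  0.23906716] [ 0.16674363 -0.31380093 -3.60832069] 0.021844132547006297
max 0.03315739552951635 [[0.0048, -0.0332, -0.0002, -0.0002, 0], [0.0048, -0.0332, -0.0002, -0.0002, 0], [0.0048, -0.0332, -0.0002, -0.0002, 0], [0.0048, -0.0332, -0.0002, -0.0002, 0], [0.0048, -0.0332, -0.0002, -0.0002, 0], [0.0048, -0.0332, -0.0002, -0.0002, 0]]
```

View pics/w_c.png

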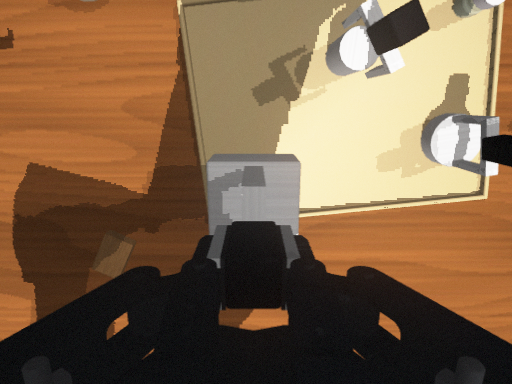

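View pics/s_c.png

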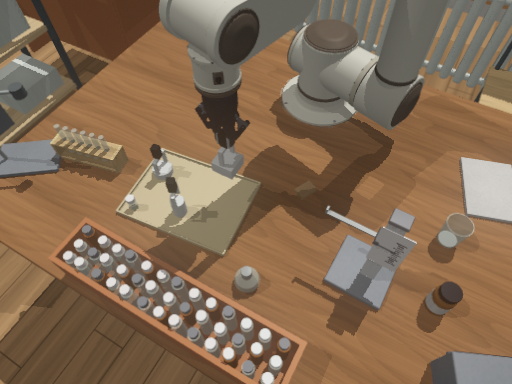

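Call:
step_arm([
  [[0.003,-0.02,0,0,0],[0.004,-0.035,0,0,0],[0.005,-0.04,0,0,0],[0.006,-0.04,0,0,0],[0.006,-0.035,0,0,0],[0.003,-0.02,0,0,0],[0,-0.01,0,0,0],[0,0,0,0,0],[0,0,0,0,0]],
])

```text
time: 7.3
position: [0.5386, 0.14, 0.2403]
ee_rot: [[1.0, -0.002, -0.0], [-0.002, -1.0, -0.0], [-0.0, 0.0, -1.0]]
ft_force: [0.5, -0.5, -3.9]
width: 0.021
```

```bash
cat > lookh.py <<'E'
from h import *
import sys
n=sys.argv[1];s=observe();p=snapshot("wrist");X=cloud(p,s);save(p,f"w_{n}.png")
print(s["time"],s["position"])
r=tip_of("hook_seat",p);print([(x["at"],round(x["conf"],2)) for x in r])
r2=find_in("hook",p);print([(x["box"],round(x["conf"],2)) for x in r2])
for x in r[:1]:
    c,d=ray(p,s,x["at"]);print("seat ray at z=.2:",c+d*(.2-c[2])/d[2])
m=(np.abs(X[...,0]-.541)<.03)&(X[...,1]>.215)&(X[...,1]<.33)&(X[...,2]>.196)&(X[...,2]<.206)
Q=X[m]
if len(Q)>10:
    l=cv2.fitLine((Q[:,:2]*1000).astype(np.float32),cv2.DIST_HUBER,0,.01,.01).ravel();print("strip",len(Q),np.median(Q[:,2]),l,Q.min(0),Q.max(0))
    for y in (.24,.25,.26,.28):
        q=Q[np.abs(Q[:,1]-y)<.004];
        if len(q): print(y,q[:,0].min(),q[:,0].max(),np.median(q[:,2]))
m=(np.abs(X[...,0]-.541)<.03)&(X[...,1]>.2)&(X[...,1]<.25)&(X[...,2]>.207)&(X[...,2]<.225)
Q=X[m]
if len(Q): print("lip",len(Q),Q.mean(0),Q.min(0),Q.max(0))
E
python3 lookh.py d
```

```text
7.3 [0.53859635 0.14003228 0.24031496]
[([63.6, 210.0], 0.71)]
[([0.2, 192.9, 113.4, 35.1], 0.74)]
seat ray at z=.2: [0.54156027 0.25598505 0.2       ]
strip 2105 0.20042182884583867 [5.6900233e-03 9.9998379e-01 5.4420648e+02 2.6197937e+02] [0.53621476 0.22416189 0.19601573] [0.55029629 0.29734403 0.20590467]
0.24 0.5367185656180357 0.5488973610099261 0.2003701253478182
0.25 0.5366772652614329 0.548990150791148 0.20033538108711632
0.26 0.5374370907544407 0.5496005048716327 0.20039080861221584
0.28 0.5371859984465245 0.5500560261098554 0.20041555124623583
lip 297 [0.5428034  0.22627765 0.21262243] [0.53618438 0.22370831 0.20711929] [0.54825973 0.23000462 0.21662196]
```

View pics/w_d.png

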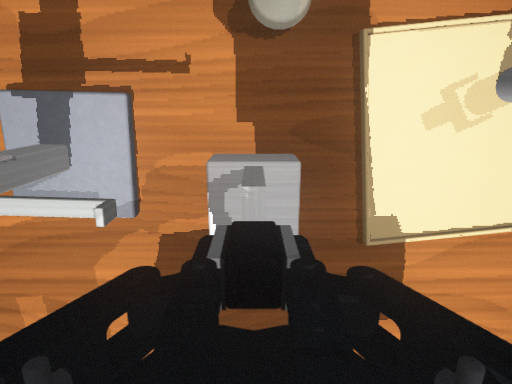

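Call:
step_arm([
  [[0.002,-0.01,0,0,0],[0.002,-0.02,0,0,0],[0.001,-0.025,0,0,0],[0,-0.025,0,0,0],[0,-0.02,0,0,0],[0,-0.01,0,0,0],[0,-0.005,0,0,0],[0,0,0,0,0]],
])

```text
time: 8.45
position: [0.5438, 0.2558, 0.2403]
ee_rot: [[1.0, -0.001, 0.0], [-0.001, -1.0, -0.0], [0.0, 0.0, -1.0]]
ft_force: [0.3, -0.1, -4.1]
width: 0.0215
```

```bash
python3 lookh.py e
python3 - <<'E'
from h import *
p=snapshot("scene");cv2.imwrite("pics/s_e.png",cv2.resize(p["frame"][150:300,280:450],None,fx=4,fy=4,interpolation=cv2.INTER_CUBIC))
s=observe();print(s["time"],s["position"],s["ft_force"],s["q"])
E
```

```text
8.45 [0.54378229 0.25577816 0.24034749]
[([247.2, 216.6], 0.68)]
[([20.4, 171.1, 281.4, 69.4], 0.61)]
seat ray at z=.2: [0.54225356 0.25828065 0.2       ]
strip 2784 0.20030764963110786 [1.4265724e-02 9.9989825e-01 5.4506464e+02 2.8347714e+02] [0.53632872 0.2244582  0.19607128] [0.57097465 0.3299695  0.20597888]
0.24 0.5372643967563651 0.5486943695700949 0.20018508184223713
0.25 0.5400130218215039 0.5709746508187318 0.20012311867852148
0.26 0.5397618799753262 0.5709601107136895 0.2002177518012839
0.28 0.5377022577580572 0.5499861193059581 0.20032805452663816
lip 224 [0.54549913 0.22938759 0.21326321] [0.53626822 0.22423775 0.2071867 ] [0.57098673 0.24988121 0.22295277]
8.65 [0.54384232 0.25538899 0.24042429] [ 0.09655958  0.06321792 -2.8836486 ] [ 3.10865201e-01  2.01623343e-01  1.35936347e+00 -1.18710355e-05
  1.58048529e+00  1.88328097e+00]
```

View pics/w_e.png

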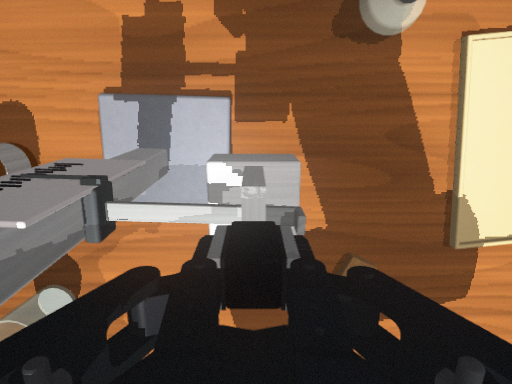

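View pics/s_e.png

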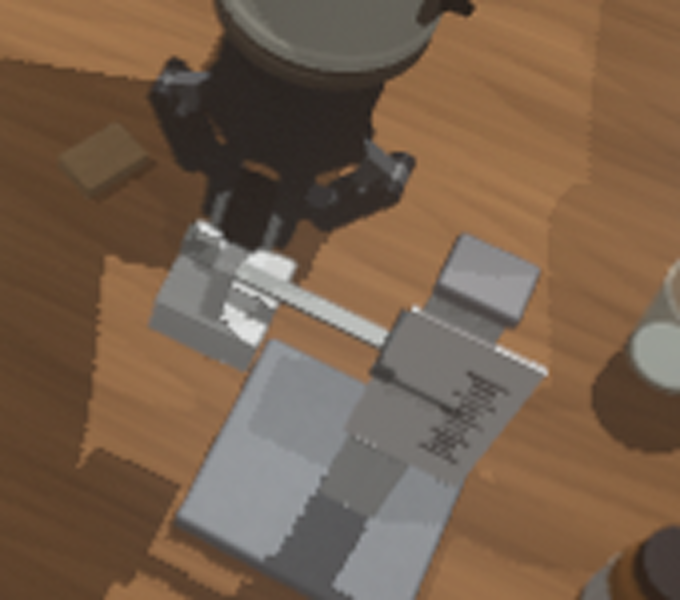

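Call:
step_arm([
  [[0,0,0.01,0,0],[0,0,0.01,0,0],[0,0,0.005,0,0],[0,0,0.003,0,0],[0,0,0.003,0,0],[0,0,0.004,0,0],[0,0,0.004,0,0],[0,0,0,0,0]],
])

```text
time: 9.65
position: [0.5437, 0.2559, 0.2011]
ee_rot: [[1.0, -0.001, -0.0], [-0.001, -1.0, 0.0], [-0.0, -0.0, -1.0]]
ft_force: [0.9, 0.2, -1.2]
width: 0.0215
```

Run:
```python
from h import *
f=[]
for i in range(4):
    p=snapshot("wrist");s=observe();f.append(s["ft_force"])
print(s["time"],s["position"],np.mean(f,0)); save(p,"w_f.png")
X=cloud(p,s);m=(np.abs(X[...,0]-.543)<.004)&(X[...,1]>.28)&(X[...,1]<.31)&(X[...,2]>.15)&(X[...,2]<.21);print(np.median(X[m],0))
```

```text
9.85 [0.54375833 0.25590409 0.20151644] [-0.46154124 -0.53957874 -0.6523115 ]
[0.54323411 0.29530259 0.18930181]
```

View pics/w_f.png

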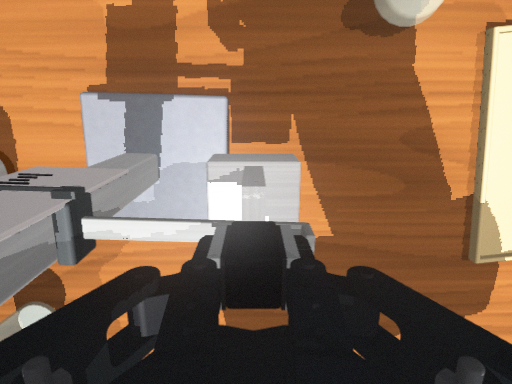

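Call:
step_arm([
  [[0,0,0.004,0,0],[0,0,0.004,0,0],[0,0,0.003,0,0],[0,0,0.002,0,0],[0,0,0,0,0],[0,0,0,0,0],[0,0,0,0,0]],
])

```text
time: 10.72
position: [0.5437, 0.2559, 0.1884]
ee_rot: [[1.0, -0.001, 0.0], [-0.001, -1.0, 0.0], [0.0, -0.0, -1.0]]
ft_force: [0.7, 0.0, -0.2]
width: 0.0217
```

```bash
cat > chk.py <<'E'
from h import *
import sys
f=[]
for i in range(6):
    p=snapshot("wrist");s=observe();f.append(s["ft_force"])
print(s["time"],s["position"],np.mean(f,0),s["width"]); save(p,f"w_{sys.argv[1]}.png")
X=cloud(p,s);m=(np.abs(X[...,0]-.543)<.004)&(X[...,1]>.28)&(X[...,1]<.31)&(X[...,2]>.13)&(X[...,2]<.21);print(np.median(X[m],0))
E
python3 chk.py g
```

```text
11.025 [0.54374112 0.25590365 0.1883628 ] [0.92900021 0.8961348  0.15473763] 0.021607159551949022
[0.5432701  0.29450256 0.17622275]
```

Call:
step_arm([
  [[0,0,0,0,27],[0,0,0,0,29],[0,0,0,0,32],[0,0,0,0,35],[0,0,0,0,38],[0,0,0,0,40],[0,0,0,0,40],[0,0,0,0,40],[0,0,0,0,40],[0,0,0,0,40],[0,0,0,0,40],[0,0,0,0,40],[0,0,0,0,40],[0,0,0,0,40],[0,0,0,0,40],[0,0,0,0,40]],
], force=20)

```text
time: 13.02
position: [0.5437, 0.2559, 0.1884]
ee_rot: [[1.0, -0.001, 0.0], [-0.001, -1.0, 0.0], [0.0, -0.0, -1.0]]
ft_force: [0.3, -0.4, 0.4]
width: 0.0342
```

```bash
python3 chk.py h;python3 - <<'E'
from h import *
p=snapshot("scene");cv2.imwrite("pics/s_h.png",cv2.resize(p["frame"][150:300,280:450],None,fx=4,fy=4,interpolation=cv2.INTER_CUBIC))
E
```

```text
13.325 [0.54373167 0.25589459 0.18834847] [-0.1616944   0.09539967 -0.23940729] 0.03401675572325807
[0.54347739 0.29595526 0.17824186]
```

View pics/w_h.png

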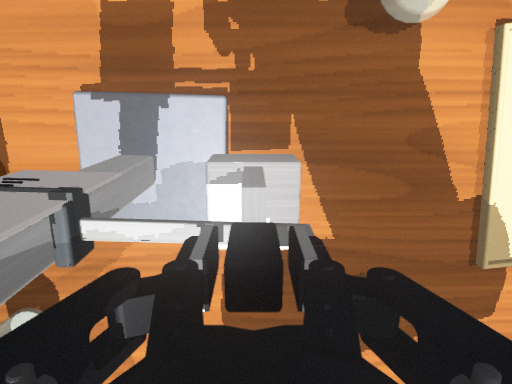

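View pics/s_h.png

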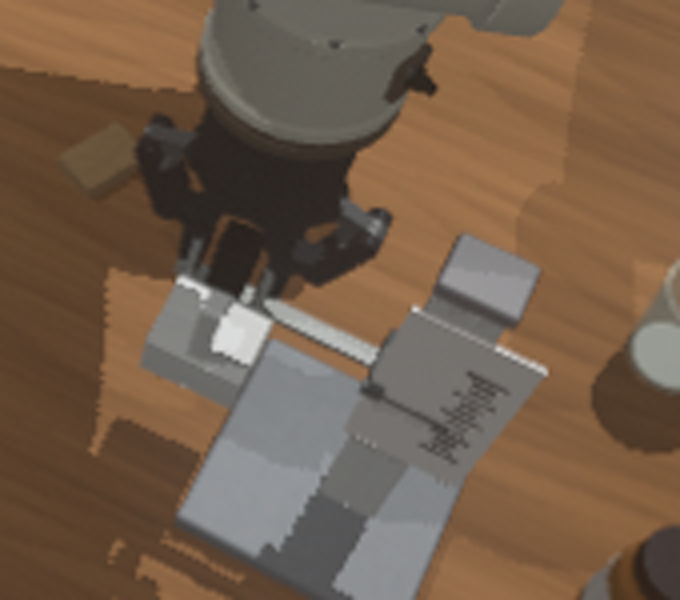

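Call:
step_arm([
  [[0,0,0,0,50],[0,0,0,0,60],[0,0,0,0,70],[0,0,0,0,80],[0,0,0,0,85],[0,0,0,0,85],[0,0,0,0,85],[0,0,0,0,85]],
])

```text
time: 14.38
position: [0.5436, 0.2607, 0.189]
ee_rot: [[1.0, 0.002, 0.002], [0.002, -1.0, 0.009], [0.002, -0.009, -1.0]]
ft_force: [1.9, 40.8, -1.2]
width: 0.0502
```

```bash
python3 chk.py i
```

```text
14.675 [0.54359094 0.26070411 0.18904277] [ 1.75155261 40.39711265 -0.32843511] 0.04998185532569339
[0.54351578 0.2850343  0.18097526]
```

View pics/w_i.png

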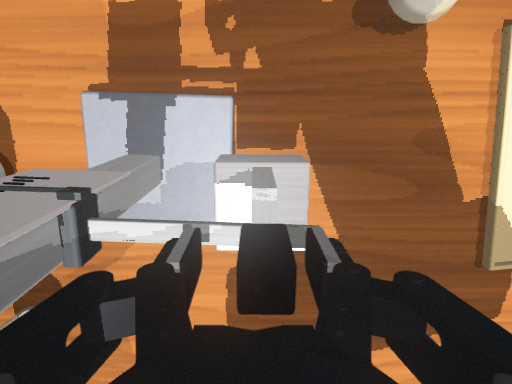

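Call:
step_arm([
  [[0,0,0,0,58],[0,0,0,0,54],[0,0,0,0,50],[0,0,0,0,46],[0,0,0,0,44],[0,0,0,0,44],[0,0,0,0,44],[0,0,0,0,44]],
])

```text
time: 15.68
position: [0.5437, 0.256, 0.1883]
ee_rot: [[1.0, -0.001, -0.0], [-0.001, -1.0, 0.0], [-0.0, -0.0, -1.0]]
ft_force: [-0.5, 4.6, -0.1]
width: 0.0375
```

```bash
python3 chk.py j
```

```text
15.975 [0.54372309 0.2559777  0.18834576] [2.96851871e-03 4.99010380e+00 9.12094869e-02] 0.03792614300853649
[0.5434696  0.29728066 0.17807803]
```

View pics/w_j.png

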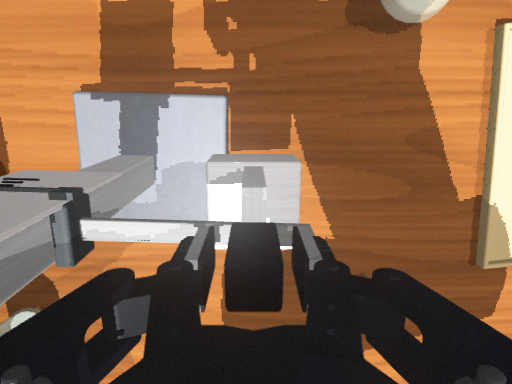

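Call:
step_arm([
  [[0,0,0,0,41],[0,0,0,0,39],[0,0,0,0,38],[0,0,0,0,38],[0,0,0,0,38],[0,0,0,0,38],[0,0,0,0,38],[0,0,0,0,38],[0,0,0,0,38],[0,0,0,0,38]],
])

```text
time: 17.23
position: [0.5437, 0.2559, 0.1883]
ee_rot: [[1.0, -0.001, -0.0], [-0.001, -1.0, 0.0], [-0.0, -0.0, -1.0]]
ft_force: [-0.1, -0.4, 0.4]
width: 0.0325
```

```bash
python3 chk.py k
python3 - <<'E'
from h import *
p=snapshot("scene");cv2.imwrite("pics/s_k.png",cv2.resize(p["frame"][150:300,280:450],None,fx=4,fy=4,interpolation=cv2.INTER_CUBIC))
a=p["frame"].astype(int)
b=cv2.imread("pics/s_h.png");c=cv2.imread("pics/s_k.png");print(cv2.absdiff(b,c).max(), cv2.absdiff(b,c).mean())
E
```

```text
17.525 [0.54372866 0.25592007 0.18834665] [ 0.32572632  0.68493897 -0.05220435] 0.03225383809046585
[0.54336548 0.29549035 0.17823375]
75 0.594172385620915
```

View pics/w_k.png

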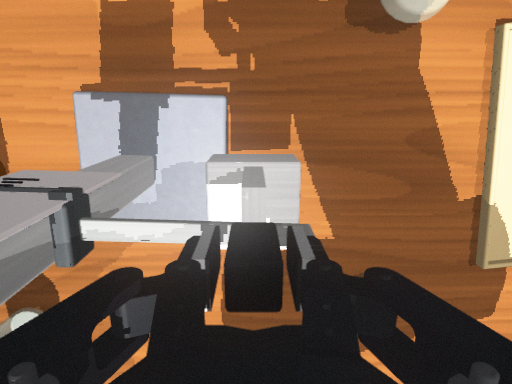

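View pics/s_k.png

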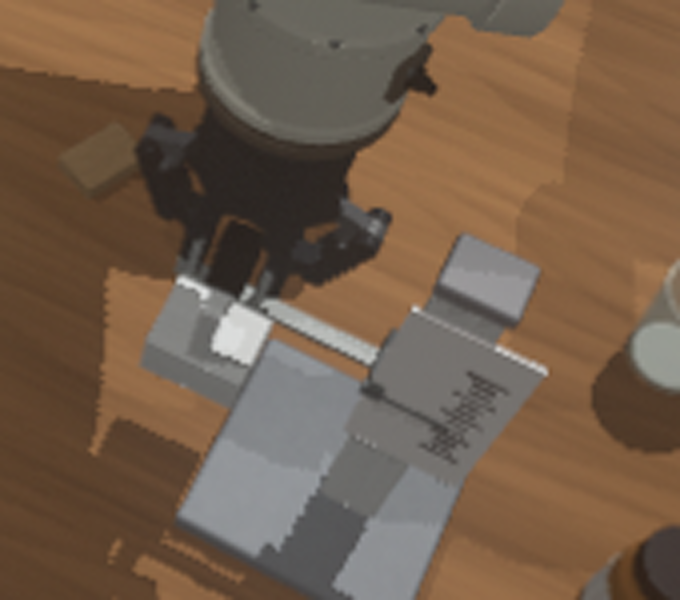

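Call:
step_arm([
  [[0,0,-0.002,0,38],[0,0,-0.004,0,38],[0,0,-0.006,0,38],[0,0,-0.006,0,38],[0,0,-0.004,0,38],[0,0,0,0,38]],
])

```text
time: 18.32
position: [0.5438, 0.256, 0.2107]
ee_rot: [[1.0, -0.001, 0.001], [-0.001, -1.0, 0.0], [0.001, -0.0, -1.0]]
ft_force: [-0.5, 0.2, -1.0]
width: 0.0323
```

```bash
python3 chk.py l
```

```text
18.625 [0.54365018 0.25586852 0.21011982] [ 0.10670975  0.33050462 -0.12979049] 0.032533299340988746
[0.5431182  0.29315837 0.17822913]
```

View pics/w_l.png

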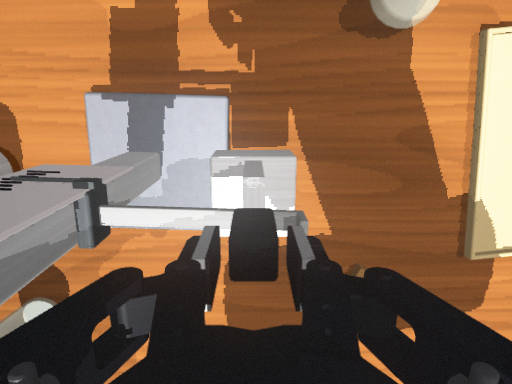

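Call:
step_arm([
  [[0,0,0,0,46],[0,0,0,0,54],[0,0,0,0,60],[0,0,-0.005,0,60],[0,0,-0.01,0,60],[0,0,-0.02,0,60],[0,0,-0.025,0,60],[0,0,-0.025,0,60],[0,0,-0.02,0,60],[0,0,-0.015,0,60],[0,0,0,0,60],[0,0,0,0,60]],
])

```text
time: 20.12
position: [0.5436, 0.2558, 0.3296]
ee_rot: [[1.0, -0.001, -0.001], [-0.001, -1.0, -0.0], [-0.001, 0.0, -1.0]]
ft_force: [-0.4, 0.1, -0.4]
width: 0.0514
```

```bash
python3 chk.py m
python3 - <<'E'
from h import *
s=observe();pr=None
for i in range(5):
    p=snapshot("wrist");f=p["frame"]
    if pr is not None: d=cv2.absdiff(f,pr)[:330];print(d.max(),round(d.mean(),3))
    pr=f
p=snapshot("scene");cv2.imwrite("pics/s_m.png",cv2.resize(p["frame"][150:300,280:450],None,fx=4,fy=4,interpolation=cv2.INTER_CUBIC))
X=cloud(p,s)
m=(np.abs(X[...,0]-.543)<.05)&(np.abs(X[...,1]-.256)<.05)&(X[...,2]>.08)&(X[...,2]<.24)
for a,b in [(.12,.14),(.18,.192),(.2,.24)]:
    Q=X[m&(X[...,2]>a)&(X[...,2]<b)]
    if len(Q): print(a,len(Q),Q.min(0).round(3),Q.max(0).round(3),np.median(Q,0).round(3),cv2.minAreaRect((Q[:,:2]*1000).astype(np.float32)))
print(observe()["time"],observe()["ft_force"])
E
```

```text
20.425 [0.54367902 0.25586026 0.32997806] [-0.28435246  0.06347409  0.10102662] 0.05155123591469549
[0.54300894 0.29409934 0.17821272]
84 2.245
92 2.217
79 2.195
88 2.178
0.12 461 [0.526 0.224 0.12 ] [0.579 0.286 0.139] [0.557 0.261 0.132] ((552.17236328125, 255.044921875), (62.82088088989258, 51.6536750793457), 88.5618896484375)
0.18 83 [0.541 0.225 0.18 ] [0.575 0.305 0.192] [0.559 0.255 0.186] ((558.6802978515625, 264.68206787109375), (79.29227447509766, 33.526546478271484), 88.02983856201172)
0.2 156 [0.535 0.244 0.201] [0.558 0.266 0.231] [0.554 0.255 0.226] ((546.194091796875, 255.05393981933594), (21.997316360473633, 23.178760528564453), 89.66600799560547)
20.725 [ 0.03814826  0.07660329 -0.12787077]
```

View pics/s_m.png

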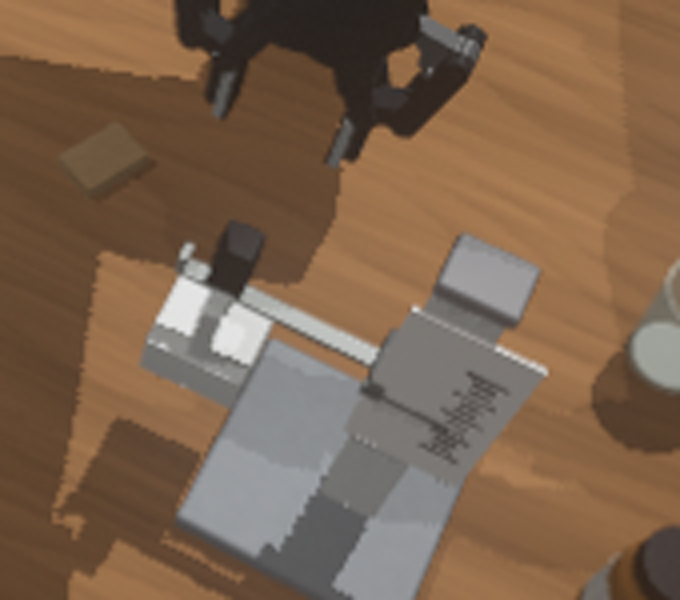

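View pics/w_m.png

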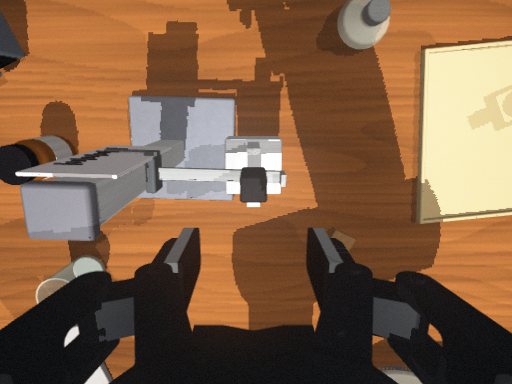

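Call:
step_arm([
  [[0,0,-0.005,0,60],[0,0,0,0,60],[0,0,0,0,60],[0,0,0,0,60],[0,0,0,0,60],[0,0,0,0,60],[0,0,0,0,60],[0,0,0,0,60]],
])

```text
time: 21.72
position: [0.5437, 0.2559, 0.3353]
ee_rot: [[1.0, -0.001, -0.0], [-0.001, -1.0, 0.0], [-0.0, -0.0, -1.0]]
ft_force: [0.0, 0.2, -0.3]
width: 0.0513
```

Run:
```python
from h import *
for i in range(5):
    s=observe();p=snapshot("wrist");X=cloud(p,s)
    m=(np.abs(X[...,0]-.543)<.02)&(np.abs(X[...,1]-.256)<.02)&(X[...,2]>.222)&(X[...,2]<.232);b=(np.abs(X[...,0]-.543)<.006)&(X[...,1]>.28)&(X[...,1]<.305)&(X[...,2]>.13)&(X[...,2]<.21)
    print(s["time"],X[m].mean(0).round(4),np.median(X[b][:,2]).round(4))
print(finish_job())
```

```text
21.725 [0.5435 0.2545 0.2278] 0.1782
21.775 [0.5436 0.2545 0.2278] 0.1782
21.825 [0.5435 0.2545 0.2278] 0.1782
21.875 [0.5436 0.2544 0.2278] 0.1782
21.925 [0.5436 0.2545 0.2279] 0.1782
the job is handed in; nothing more can be done
None
```

The square sample is hanging by its eye on the scale hook, and I handed the job in at about 22 s. There was one fault on the way: a finger pressed on the hook's lip with a force right at the 40 N limit.

**What I did:** I gripped the sample on its grip, threaded the eye over the lip and lowered it until the wrist carried about 0 N. I opened the fingers slightly and let it hang about 2 s with the gripper still around the grip. After the mishap below, I lifted the gripper straight up.

**Last checks:**
- **Stillness:** Five readings over 0.2 s agreed to within 0.1 mm.
- **Position:** The grip centre is at y ≈ 0.2545, about 0.5 mm short of my estimate of the seat, 0.255.
- **Hook travel:** The hook is about 22 mm down. The stop is at 60 mm and 20 to 30 mm was expected. It was 24 mm while the sample was still gripped, so it rose about 2 mm on release.
- **Contact:** The gripper is about 100 mm clear of the sample and touches nothing.

**What went wrong:** While the sample was hanging free, I opened the fingers wider at the low height and one finger pushed against the lip. The wrist read about 41 N sideways for under 2 s. That is well under the 120 N wrist limit, but it could count against the 40 N limit if that covers the fingers. The push shifted the arm by about 5 mm. I closed the fingers again, the force went back to zero, and the sample looked unchanged. I then let it rest about 1 s more before lifting the gripper away.

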